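# Chock the roller bottle and fold the stop gate

## Robot

A 7-joint arm with a two-finger parallel gripper is mounted at the origin on the work surface. World frame = base frame: x ahead of the robot, y to its left, z up, the work surface at z = 0. Lengths are in m, angles in rad, forces in N, time in s.
With the tool pointing down it reaches from about 0.425 to 0.95 m from the base axis. Payload 16.7 kg.
Tool frame: the origin (TCP) lies at the very end of the fingers, on their centre line; the grasp point (between the pads) lies 19 mm behind it; x points along the fingers, z is the direction in which the jaws open and shut, and the axes are right-handed (so a half turn about x gives the same grasp; the last joint's range is limited). The gripper opens to 94 mm and grips with 3 to 60 N. Pads are 16 mm wide; open, the fingers measure 119 mm over their backs; the gripper's body (75 mm by 177 mm) begins 78 mm behind the grasp point.
Start: joints at [0.975, 0.426, 0.074, 1.606, -0.034, 1.111, -0.067], TCP at [0.292, -0.609, 0.205] pointing down, gripper open.
Joint ranges: [-2.85, 2.85], [-0.5, 2.14], [-1.23, 1.37], [0.21, 2.46], [-1.02, 4.16], [0.16, 2.05], [-2.73, 2.73]. Speed limits (rad/s): [1.89, 1.89, 2.39, 2.39, 3.01, 3.01, 3.01].

## Interface

Orientations are given as [roll, pitch, yaw] about the fixed x, y, z axes, in that order (R = Rz(yaw) Ry(pitch) Rx(roll)).
In Python, from workcell import env gives the robot as it stands. The module is installed in compiled form; this text tells all that it offers.
- The arm moves only by the tool apply_moves, never from a script. Its argument "increments" is text: rows parted by semicolons, each of 7 numbers parted by spaces: the opening, from -1 (shut) to 1 (fully open), then the shift along the tool's x, y, z in units of 0.03 m (1.0 is 0.03 m), then the turn, a rotation vector about the tool's x, y, z in units of 4 degrees (1.0 is 4 degrees). In form: claw dx dy dz rx ry rz; .... A call has 1 to 20 rows; each row shifts and turns the pose as measured when the row begins, along the tool's axes as they then stand; what a row does not reach is not made up. A row lasts 1/10 s, in which the tool goes at most 50 mm and 8.59 degrees, less where a joint would pass 70% of its speed; a pose out of reach is approached as far as the arm can. A call with a number of a shift or a turn outside -1 to 1 is refused whole. A call with a gripper value outside its range is refused whole. The fingers move at their own pace and stop on an object; the grip force is fixed at half the most. Time passes only in rows, so rows that do not move let the fingers close. It gives the time, the measured TCP pose, the force and the opening at its end, in the units of the state.
- env.observe(): the state, without advancing time (a new reading comes with each control period).
- env.camera(name): name is "side" or "top" or "wrist"; returns the picture (384x512x3 uint8, red, green, blue); there is no depth.
- env.camera_model(name): a dict with "camera_matrix" (3x3 intrinsics, pixels), "eye" and "rotation" of the camera in the world. Camera axes: x right, y down, z forward; pixel columns grow to the right and rows downward; lengths in m; the calibration is good to about 2 mm. The wrist camera is an equidistant fisheye: a pixel r from the principal point sees the ray r / f radians off the axis. A picture is of the moment at which its call begins: read the wrist's pose just before it. camera_model takes no time and is no camera call; for the wrist camera it gives the pose at the moment of the call.
- env.hand_in(): hands the job in, once; it reports no verdict.
The state is a dict: "time": time; "q": joint angles; "dq": joint speeds; "joint_torque": joint torques, N m; "ee_pos": TCP position; "tool_rot": TCP orientation; "wrist_force": force on the tool from outside, world axes, zero at the start; "ft_torque": the same for the moment, N m; "opening": finger opening in m.
Only numpy, scipy, OpenCV 4.12 (cv2) and the standard library are available. Lean on these libraries where they do the work, as an engineer would, in place of code of your own. Each camera call takes 0.05 s, during which the arm holds its last target.

## Task

Push the yellow wedge chock up the sloping board until its thin edge is snug under the low side of the roller bottle, square to it and at its middle, between the two fingers of the stop gate. Only then fold the gate down by its lever (green knob), so that the chock alone keeps the bottle where it is. Do not touch the bottle with the robot or shove it along, and leave the amber bottle, white jar, flat flask and tube rack where they stand.

Things in the scene. Friction and masses are not known exactly. Their poses are not given: they have to be found in the camera images.
- board: Fixed black sloping board, 12 mm thick, grey line along y at x = 0. Origin ON its top face, which spans x -115 to +115 and y -190 (low end) to +170 mm (high end); the origin is about 43 mm above the table. y points uphill along the face (6 degree slope), z is normal to the face.
- roller: Empty frosted roller bottle lying across the slope against the gate, free to roll, about 0.3 kg: barrel 66 mm in diameter, 150 mm long; red cap 40 mm in diameter ending 108 mm from the origin. Origin on the axis, mid barrel; x runs along the bottle towards the cap (y, z turn as it rolls). Starts along the board's x, origin at board y = 84 mm, x within 8 mm of 0.
- chock: Yellow solid wedge, 80 mm wide (x), 75 deep (y), flat on the board below the gate, about 0.25 kg, to be pushed. Origin: centre of underside. Thin toe (2 mm high) at y +37.5, upright back face (45 mm high) at y -37.5, triangular sides at x +-40. Starts with toe within 0.9 rad of uphill, x within 60 of the board's middle. Touching squarely, the bottle's axis is 50 mm ahead (+y) of its origin.
- gate (a joint): Stop gate angle, rad: 0 up (stops the bottle), 1.5 folded flat towards the low end (end stop). Stays where left; friction 0.09 N m. Shaft along board x at board y = 47.5 mm, 6 mm below the face. Two fingers, 10 mm wide, 6 thick, 40 mm above the face when up, at board x = -66 and +66. Hand lever: 10 mm rod at board x = +145, off the board's edge, parallel to the fingers.
- lever_knob (a point): Centre of the green ball knob (24 mm in diameter) on the end of the gate's hand lever, 74 mm from the shaft axis; the top of the lever.
- gate_axis (a point): Point on the shaft axis at the foot of the hand lever (fixed to the board, board x = +145, y = +47.5, z = -6 mm), with the board's axes.
- media_a: Bystander: amber bottle with blue cap, 62 mm in diameter, about 150 mm tall, standing on the mat beyond the high end, on the lever side. Origin at the centre of its foot. Leave it.
- media_b: Bystander: white jar with orange lid, 66 mm in diameter, about 120 mm tall, standing on the lever side of the board, lower down. Origin at the centre of its foot. Leave it.
- flask: Bystander: flat pale flask, 75 x 110 x 34 mm, with a red cap, lying on the mat beyond the high end of the board, on the side away from the lever. Origin at the centre of its underside. Leave it.
- rack: Bystander: blue tube rack, 170 x 60 mm, 62 mm tall with its tubes, beyond the board's low end. Origin at the centre of its underside. Leave it.
Mind the look-alikes: they are no part of the job. What is shaped like the roller but pink or turquoise is not meant.

How it is judged:
On the way, in this order (a step that is already met when the one before it is completed fails the run):
1. the chock is flat on the board, snug (within about 6 mm) under the middle of the bottle's low side, square to it, while the gate is still up (y of roller in the frame of chock between 0.043 and 0.056 m and x of roller in the frame of chock between -0.02 and 0.02 m and z of roller in the frame of chock between 0.028 and 0.038 m and angle between the x axis of chock and the x axis of roller, either way round below 0.14 rad and z of roller in the frame of board below 0.038 m and value of joint gate below 0.2 rad), for 0.3 s.
2. the gate is folded down with the chock still in place (y of roller in the frame of chock between 0.043 and 0.056 m and x of roller in the frame of chock between -0.02 and 0.02 m and z of roller in the frame of chock between 0.028 and 0.038 m and angle between the x axis of chock and the x axis of roller, either way round below 0.14 rad and z of roller in the frame of board below 0.038 m and value of joint gate above 1.15 rad), for 0.2 s.
At the end, for the whole second after the job is handed in: The gate is folded down by more than 1.15 rad; the bottle lies at rest on the board against the chock (touching it), within 30 mm of where it started; the chock lies flat, within 20 mm of the middle of the barrel, square to the bottle within 0.14 rad (8 degrees) (all of step 2 and contact force between chock and roller above 0.05 N and distance of roller from where it was at the start of the episode below 0.03 m and linear speed of each of roller, chock below 0.01 m/s and angular speed of roller below 0.2 rad/s).
It fails at once if the robot touches the roller bottle (contact force between any of the fingers, the arm and roller above 0.2 N).
It fails at once if the roller bottle rolls or is shoved more than 50 mm (distance of roller from where it was at the start of the episode above 0.05 m).
It fails at once if the amber bottle, white jar, flat flask or tube rack is moved more than 15 mm or tipped (distance of any of media_a, media_b, flask, rack from where it was at the start of the episode above 0.015 m or angle between any of media_a, media_b, flask, rack's own z axis and vertical above 0.3 rad).
It also fails if it takes over 72 s, if anything falls off the work surface, if the arm or the gripper's body presses on something with over 40 N, if the wrist force passes 120 N, or if a joint passes its speed limit or range.

## Working session

There is one attempt and no reset: what is moved stays moved. The work goes in short steps, Python scripts to look and compute and a tool call to move; the robot and the scene stay as the last step left them, time stands still between calls to the robot, and variables do not carry over. Pictures are saved under pics/ and viewed, and the job is handed in when it is done.

Besides the shell and the picture viewer there is one more tool, called as a command line: name --argument value ..., lists and objects as JSON in quotes. apply_moves: Moves the arm, as the interface text tells. Shifts and turns lie within -1 to 1; 1 stands for 0.03 m of shift or 4 degrees of turn. Its arguments: {"type":"object","properties":{"increments":{"type":"string"}},"required":["increments"]}

```bash
mkdir -p pics; python3 - <<'E'
from workcell import env
import cv2,json
o=env.observe();print(o['time'],o['ee_pos'],o['tool_rot'],o['opening'])
for n in('side','top'):
    cv2.imwrite(f'pics/{n}0.png',env.camera(n)[:,:,::-1]);m=env.camera_model(n);print(n,m)
E
```

```text
0.0 [ 0.29143801 -0.60837653  0.20477206] [-3.05924915  1.56953204  2.09986245] 0.09415880324312251
side {'camera_matrix': array([[457.73818561,   0.        , 258.73183063],
       [  0.        , 457.73818561, 190.70388022],
       [  0.        ,   0.        ,   1.        ]]), 'eye': array([0.14270375, 1.037002  , 0.72860426]), 'rotation': array([-2.05939967,  0.00400407, -2.78570642])}
top {'camera_matrix': array([[381.59419752,   0.        , 252.60000495],
       [  0.        , 381.59419752, 194.22931081],
       [  0.        ,   0.        ,   1.        ]]), 'eye': array([ 0.32280611, -0.03944361,  1.16908349]), 'rotation': array([-2.92849146,  0.00599895, -1.57968664])}
```

View pics/side0.png

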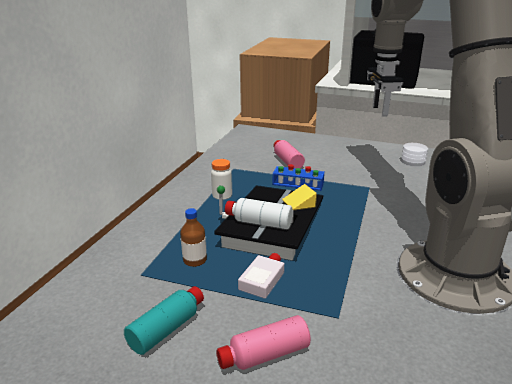

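View pics/top0.png

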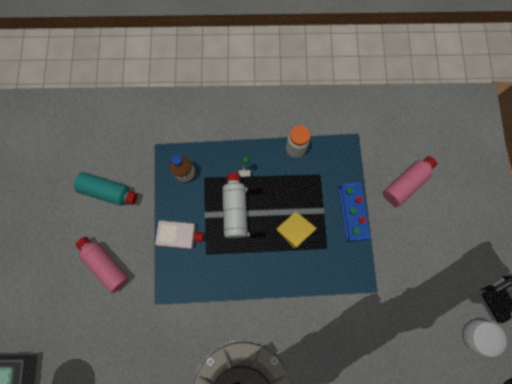

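The candidates are white (235,208), teal (105,189), pink (100,265) and pink (410,182) in the top view. Only the white one, frosted with a red cap and lying on the board against the gate, fits. The chock is at (297,230).

```bash
python3 - <<'E'
import cv2
t=cv2.imread('pics/top0.png')[140:265,190:340]
cv2.imwrite('pics/topc.png',cv2.resize(t,None,fx=5,fy=5,interpolation=cv2.INTER_CUBIC)[:600,:750])
s=cv2.imread('pics/side0.png')[150:270,190:340]
cv2.imwrite('pics/sidec.png',cv2.resize(s,None,fx=5,fy=5,interpolation=cv2.INTER_CUBIC))
E
```

```text
(no output)
```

View pics/topc.png

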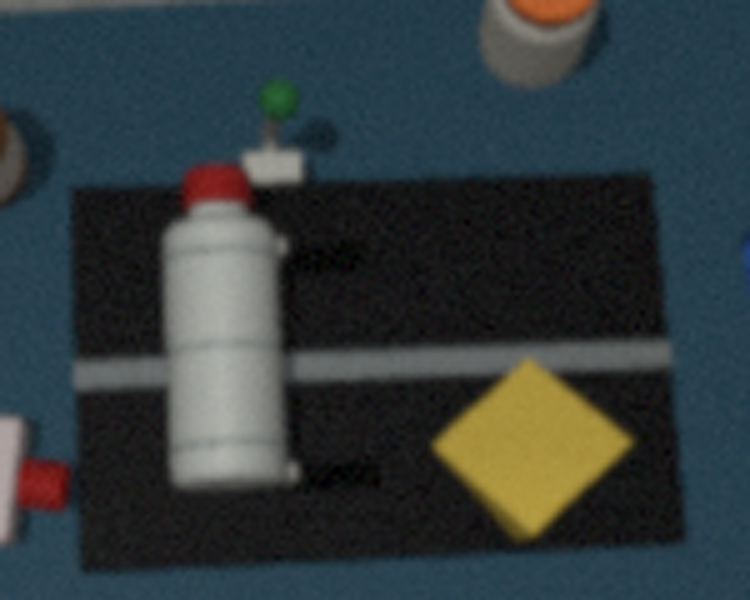

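View pics/sidec.png

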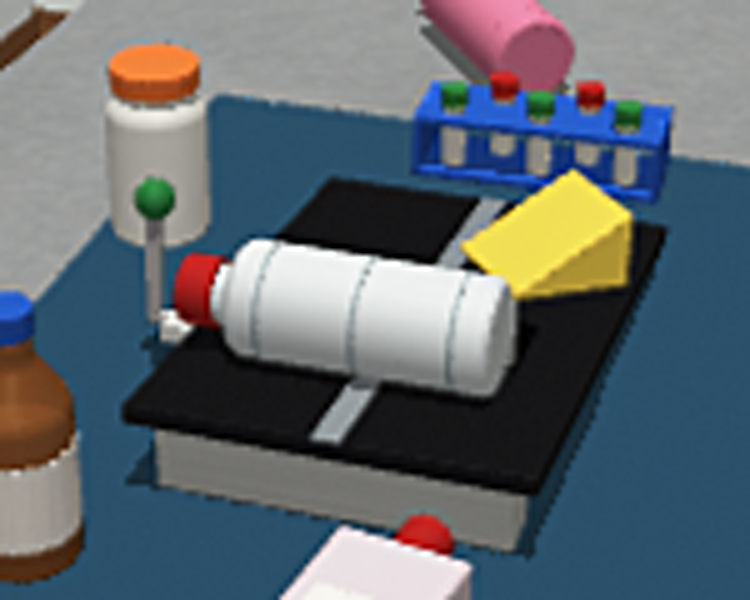

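```bash
cat > h.py <<'E'
import numpy as np
from scipy.spatial.transform import Rotation as R
from scipy.optimize import least_squares
from workcell import env
CM={n:env.camera_model(n) for n in('side','top')}
def proj(n,P):
    m=CM[n];Rc=R.from_euler('xyz',m['rotation']).as_matrix()
    c=(np.atleast_2d(P)-m['eye'])@Rc
    K=m['camera_matrix'];return np.c_[c[:,0]/c[:,2]*K[0,0]+K[0,2],c[:,1]/c[:,2]*K[1,1]+K[1,2]]
def un(c,o,s=5):
    return (np.array(c,float)+.5)/s-.5+np.array(o)
TO=(190,140);SO=(190,150)
def bR(yaw): return R.from_euler('z',yaw)*R.from_euler('x',np.radians(6))
def bpt(b,p): return bR(b[3]).apply(np.atleast_2d(p))+b[:3]
def cpt(b,c,p): # chock c=(x,y,yaw) board
    return bpt(b,R.from_euler('z',c[2]).apply(np.atleast_2d(p))+[c[0],c[1],0])
def fitchock(b,obs,x0=(0,-60,0)):
    # obs: list (cam,px,localpoint mm)
    def f(v):
        return np.concatenate([(proj(n,cpt(b,(v[0]/1e3,v[1]/1e3,v[2]),np.array(p)/1e3))[0]-q) for n,q,p in obs])
    r=least_squares(f,x0,loss='soft_l1');return r.x,np.round(f(r.x).reshape(-1,2),1)
E
python3 - <<'E'
from h import *
obs=[('top',(72,188),(115,170,0)),('top',(650,176),(115,-190,0)),('top',(685,541),(-115,-190,0)),('top',(82,570),(-115,170,0)),
('side',(335,180),(115,-190,0)),('side',(667,230),(-115,-190,0)),('side',(125,412),(115,170,0)),
('top',(279,99),(145,47.5,68)),('side',(155,199),(145,47.5,68))]
obs=[(n,un(q,TO if n=='top' else SO),p) for n,q,p in obs]
f=lambda v:np.concatenate([proj(n,bpt([v[0],v[1],v[2],v[3]],np.array(p)/1e3))[0]-q for n,q,p in obs])
r=least_squares(f,[.45,0,.043,0],loss='soft_l1',x_scale=[.01,.01,.01,.01]);print(r.x,np.round(f(r.x).reshape(-1,2),1).tolist())
b=r.x;np.save('b.npy',b)
ob=[('top',(432,443),(-40,37.5,2)),('top',(530,358),(40,37.5,2)),('top',(636,440),(40,-37.5,45)),
('side',(465,247),(40,37.5,2)),('side',(517,298),(-40,37.5,0)),('side',(573,170),(40,-37.5,45)),('side',(632,212),(-40,-37.5,45)),('side',(628,285),(-40,-37.5,0))]
ob=[(n,un(q,TO if n=='top' else SO),p) for n,q,p in ob]
for y in(-.8,.5):
  c,e=fitchock(b,ob,(-20,-70,y));print(c,e.tolist())
np.save('c.npy',c)
for p in [(145,47.5,68),(-20,84,33)]: print(bpt(b,np.array(p)/1e3))
# predicted roller ends
for n,o in(('top',TO),('side',SO)):
  print(n,((proj(n,bpt(b,np.array([(-75,84,33),(75,84,33),(108,84,33)])/1e3))-o+.5)*5-.5).round().tolist())
print(cpt(b,[c[0]/1e3,c[1]/1e3,c[2]],np.array([(-40,-37.5,45),(40,-37.5,45),(0,-37.5,0),(0,37.5,0)])/1e3).round(4).tolist())
E
```

```text
[ 0.5104663  -0.06194198  0.03796935  0.04207068] [[-0.2, -0.1], [0.5, -0.5], [0.3, 0.7], [-0.3, 0.4], [-0.8, -0.0], [0.2, -0.2], [-0.9, -0.4], [0.2, 0.5], [0.1, 1.1]]
[-53.67281895 -97.4970797   -0.8777213 ] [[1.1, 0.6], [0.4, 0.0], [0.1, 0.1], [-0.8, 0.4], [-0.2, 0.9], [-0.2, 0.4], [0.1, 1.3], [-0.2, 0.3]]
[-53.67281905 -97.49707977  -0.87772129] [[1.1, 0.6], [0.4, 0.0], [0.1, 0.1], [-0.8, 0.4], [-0.2, 0.9], [-0.2, 0.4], [0.1, 1.3], [-0.2, 0.3]]
[[ 0.65365012 -0.01574719  0.11056195]]
[[0.48711553 0.01723638 0.07956897]]
top [[229.0, 491.0], [219.0, 235.0], [217.0, 181.0]]
side [[507.0, 345.0], [247.0, 303.0], [192.0, 294.0]]
[[0.4065, -0.1613, 0.0732], [0.4601, -0.2203, 0.0668], [0.4331, -0.1861, 0.0253], [0.4887, -0.1361, 0.0303]]
```

```bash
cat > fit.py <<'E'
from h import *
obs=[('top',(72,188),(115,170,0)),('top',(650,176),(115,-190,0)),('top',(685,541),(-115,-190,0)),('top',(82,570),(-115,170,0)),
('side',(335,180),(115,-190,0)),('side',(667,230),(-115,-190,0)),('side',(125,412),(115,170,0)),
('top',(279,99),(145,47.5,68)),('side',(155,199),(145,47.5,68))]
obs=[(n,un(q,TO if n=='top' else SO),p) for n,q,p in obs]
ob=[('top',(432,443),(-40,37.5,2)),('top',(530,358),(40,37.5,2)),('top',(636,440),(40,-37.5,45)),
('side',(465,247),(40,37.5,2)),('side',(517,298),(-40,37.5,0)),('side',(573,170),(40,-37.5,45)),('side',(632,212),(-40,-37.5,45)),('side',(628,285),(-40,-37.5,0))]
ob=[(n,un(q,TO if n=='top' else SO),p) for n,q,p in ob]
for z in(.040,.042,.044):
  f=lambda v:np.concatenate([proj(n,bpt([v[0],v[1],z,v[2]],np.array(p)/1e3))[0]-q for n,q,p in obs])
  r=least_squares(f,[.5,-.06,0],loss='soft_l1',x_scale=.01);print(z,r.cost,r.x,np.round(f(r.x).reshape(-1,2),1).tolist())
  b=[r.x[0],r.x[1],z,r.x[2]]
  c,e=fitchock(b,ob,(-50,-90,-.8));print(c,e.tolist())
  if z==.042: np.save('b.npy',b);np.save('c.npy',c)
b=np.load('b.npy')
for n,o in(('top',TO),('side',SO)):
  print(n,((proj(n,bpt(b,np.array([(0,84,66),(0,117,33),(0,51,33),(-75,84,0),(-75,84,66),(108,84,33)])/1e3))-o+.5)*5-.5).round().tolist())
m=CM['top']
def ray(n,px,z):
    m=CM[n];d=R.from_euler('xyz',m['rotation']).apply(np.linalg.solve(m['camera_matrix'],[px[0],px[1],1]));return m['eye']+d*(z-m['eye'][2])/d[2]
def board(P): return bR(b[3]).inv().apply(P-b[:3])*1e3
print('jar lid',board(ray('top',un((555,2),TO),.12)).round(),'amber cap',board(ray('top',(178.5,159.5),.15)).round())
E
python3 fit.py
```

```text
0.04 2.4722032672151193 [ 0.51004292 -0.06148562  0.04247922] [[-0.4, -0.1], [0.5, -0.6], [0.3, 0.8], [-0.5, 0.5], [-0.8, -0.5], [0.3, -0.7], [-0.8, -0.9], [-0.0, 0.5], [0.1, 0.6]]
[-53.62698379 -96.82083625  -0.88213874] [[0.7, 0.6], [0.2, 0.0], [-0.2, 0.3], [-0.8, -0.0], [-0.2, 0.5], [-0.1, -0.0], [0.1, 0.9], [-0.2, -0.1]]
0.042 3.610624481349107 [ 0.50964069 -0.06106993  0.04307511] [[-0.7, -0.2], [0.4, -0.6], [0.3, 0.8], [-0.7, 0.7], [-0.8, -0.9], [0.4, -1.1], [-0.7, -1.4], [-0.2, 0.4], [0.1, 0.0]]
[-53.62908351 -96.1077837   -0.88706809] [[0.4, 0.6], [0.0, 0.1], [-0.4, 0.4], [-0.7, -0.5], [-0.3, 0.1], [0.0, -0.4], [0.2, 0.5], [-0.2, -0.5]]
0.044 5.329697615351515 [ 0.50925378 -0.06068001  0.0437859 ] [[-0.9, -0.2], [0.4, -0.7], [0.4, 0.9], [-0.9, 0.8], [-0.8, -1.4], [0.5, -1.6], [-0.7, -1.9], [-0.4, 0.4], [0.2, -0.5]]
[-53.63324481 -95.4710295   -0.89224869] [[0.1, 0.5], [-0.2, 0.1], [-0.7, 0.5], [-0.7, -0.9], [-0.3, -0.4], [0.1, -0.8], [0.2, 0.0], [-0.1, -0.9]]
top [[225.0, 351.0], [165.0, 363.0], [279.0, 359.0], [225.0, 497.0], [231.0, 485.0], [215.0, 181.0]]
side [[378.0, 264.0], [358.0, 343.0], [393.0, 295.0], [505.0, 395.0], [512.0, 284.0], [192.0, 289.0]]
jar lid [ 195. -114.   90.] amber cap [145. 236.  84.]
```

```bash
cat > plan.py <<'E'
from h import *
b=np.array([.50985,-.0613,.041,.0428])
np.save('b.npy',b)
c=np.array([-.0536,-.0964,-.885])
def target(bx,by,bz,yaw,flip=False):
    """tool at board pos (m), jaw axis along board x rotated by yaw"""
    zx=np.array([np.cos(yaw),np.sin(yaw),0]);x=np.array([0,0,-1.]);z=zx*(-1 if flip else 1);y=np.cross(z,x)
    M=bR(b[3]).as_matrix()@np.c_[x,y,z];return bpt(b,[bx,by,bz])[0],R.from_matrix(M)
def delta(P,Q):
    o=env.observe();p=o['ee_pos'];q=R.from_euler('xyz',o['tool_rot'])
    d=P-p;rv=(q.inv()*Q).as_rotvec(degrees=True)
    print('t',round(o['time'],2),'pos',p.round(4),'board',(bR(b[3]).inv().apply(p-b[:3])*1e3).round(1),'open',round(o['opening'],4),'F',np.round(o['wrist_force'],1))
    print(' shift in cur tool (units)',(q.inv().apply(d)/.03).round(2),'in target tool',(Q.inv().apply(d)/.03).round(2),'rot units',(rv/4).round(2))
E
python3 - <<'E'
from plan import *
g=c[:2]+R.from_euler('z',c[2]).apply([0,-.022,0])[:2]
for fl in(0,1):
  P,Q=target(*g,.16,c[2],fl);print(P);delta(P,Q)
o=env.observe();print(R.from_euler('xyz',o['tool_rot']).as_matrix().round(2).tolist(),o['q'].round(2))
E
```

```text
[ 0.44469906 -0.19065858  0.18859063]
t 0.1 pos [ 0.2915 -0.6084  0.2049] board [-241.6 -517.2  219.1] open 0.0941 F [ 0.1 -0.9 -0.6]
 shift in cur tool (units) [  0.55  10.62 -10.35] in target tool [ 1.97 13.   -6.89] rot units [-4.03  1.27  0.78]
[ 0.44469906 -0.19065858  0.18859063]
t 0.1 pos [ 0.2915 -0.6084  0.2049] board [-241.6 -517.2  219.1] open 0.0941 F [ 0.1 -0.9 -0.6]
 shift in cur tool (units) [  0.55  10.62 -10.35] in target tool [  1.97 -13.     6.89] rot units [40.91  1.12 -1.83]
[[-0.0, 0.9, 0.43], [0.0, 0.43, -0.9], [-1.0, -0.0, -0.0]] [ 0.97  0.43  0.07  1.61 -0.03  1.11 -0.07]
```

apply_moves --increments "1 0 0 0 -1 0.3 0.2; 1 0 0 0 -1 0.3 0.2; 1 0 0 0 -1 0.3 0.2; 1 0 0 0 -1 0.3 0.2; 1 0.15 1 -0.53 0 0 0; 1 0.15 1 -0.53 0 0 0; 1 0.15 1 -0.53 0 0 0; 1 0.15 1 -0.53 0 0 0; 1 0.15 1 -0.53 0 0 0; 1 0.15 1 -0.53 0 0 0; 1 0.15 1 -0.53 0 0 0; 1 0.15 1 -0.53 0 0 0; 1 0.15 1 -0.53 0 0 0; 1 0.15 1 -0.53 0 0 0; 1 0.15 1 -0.53 0 0 0; 1 0.15 1 -0.53 0 0 0; 1 0 0 0 0 0 0"

```text
time: 1.8
ee_pos: [0.4305, -0.2044, 0.1858]
tool_rot: [2.475, 1.458, 1.641]
wrist_force: [0.5, -0.4, 0.3]
opening: 0.0939
```

```bash
python3 - <<'E'
from plan import *
g=c[:2]+R.from_euler('z',c[2]).apply([0,-.022,0])[:2]
P,Q=target(*g,.07,c[2],0);delta(P,Q)
import cv2
for n in('wrist','top'): cv2.imwrite(f'pics/{n}1.png',env.camera(n)[:,:,::-1])
print(env.camera_model('wrist'))
E
```

```text
t 1.8 pos [ 0.4305 -0.2044  0.1858] board [ -85.4 -123.6  158.6] open 0.0939 F [ 0.5 -0.4  0.3]
 shift in cur tool (units) [ 2.96  0.65 -0.  ] in target tool [ 2.95  0.66 -0.03] rot units [ 0.1  -0.11 -0.04]
{'camera_matrix': array([[297.31863964,   0.        , 253.5659583 ],
       [  0.        , 297.31863964, 194.0430525 ],
       [  0.        ,   0.        ,   1.        ]]), 'eye': array([ 0.48245781, -0.18192955,  0.36862633]), 'rotation': array([ 2.97071796,  0.08787367, -0.83577193])}
```

View pics/wrist1.png

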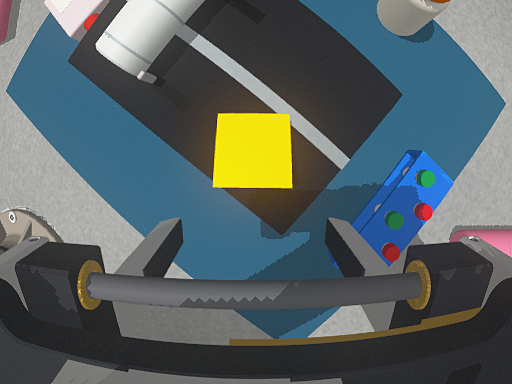

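The wrist view shows the chock with its back edge at (213,187)-(292,188) and its toe at (218,114)-(290,114), between the fingers. I'll fit it.

```bash
cat >> h.py <<'E'
def projw(m,P):
    Rc=R.from_euler('xyz',m['rotation']).as_matrix()
    c=(np.atleast_2d(P)-m['eye'])@Rc;K=m['camera_matrix']
    rr=np.hypot(c[:,0],c[:,1]);th=np.arctan2(rr,c[:,2])
    return np.c_[c[:,0]/rr*th*K[0,0]+K[0,2],c[:,1]/rr*th*K[1,1]+K[1,2]]
E
python3 - <<'E'
from plan import *
m=env.camera_model('wrist')
L=np.array([(-40,-37.5,45),(40,-37.5,45),(40,37.5,2),(-40,37.5,2)])/1e3
px=np.array([(213,187.5),(292,188.5),(290.5,114),(218.5,113.5)])
print(projw(m,cpt(b,c,L)).round(1).tolist())
f=lambda v:(projw(m,cpt(b,[v[0]/1e3,v[1]/1e3,v[2]],L))-px).ravel()
r=least_squares(f,[c[0]*1e3,c[1]*1e3,c[2]]);print(r.x,r.fun.round(1))
E
```

```text
[[212.0, 184.6], [290.9, 184.9], [287.8, 111.8], [216.5, 111.7]]
[-54.64080959 -99.6602137   -0.8980648 ] [ 0.4 -0.7  0.1 -0.3 -0.7  0.8  0.1  0.2]
```

```bash
sed -i 's/^c=.*/c=np.array([-.0545,-.0988,-.894])/' plan.py; python3 - <<'E'
from plan import *
g=c[:2]+R.from_euler('z',c[2]).apply([0,-.022,0])[:2]
P,Q=target(*g,.008,c[2],0);delta(P,Q)
E
```

```text
t 1.9 pos [ 0.4294 -0.208   0.1858] board [ -86.7 -127.2  159. ] open 0.0941 F [-0.6  0.2 -0.5]
 shift in cur tool (units) [ 5.04  0.69 -0.02] in target tool [ 5.03  0.7  -0.07] rot units [ 0.18 -0.1  -0.03]
```

```bash
sed -i 's/^c=.*/c=np.array([-.0538,-.0965,-.888])/' plan.py; python3 - <<'E'
from plan import *
g=c[:2]+R.from_euler('z',c[2]).apply([0,-.022,0])[:2]
P,Q=target(*g,.008,c[2],0);delta(P,Q)
E
```

```text
t 1.9 pos [ 0.4294 -0.208   0.1858] board [ -86.7 -127.2  159. ] open 0.0941 F [-0.6  0.2 -0.5]
 shift in cur tool (units) [ 5.04  0.75 -0.06] in target tool [ 5.03  0.76 -0.1 ] rot units [ 0.09 -0.1  -0.03]
```

apply_moves --increments "1 0 0.78 0 0.2 -0.1 0; 1 0.7 0 0 0 0 0; 1 0.8 0 0 0 0 0; 1 0.8 0 0 0 0 0; 1 0.6 0 0 0 0 0; 1 0 0 0 0 0 0; 1 0 0 0 0 0 0"

```text
time: 2.6
ee_pos: [0.4449, -0.1925, 0.0984]
tool_rot: [2.455, 1.468, 1.59]
wrist_force: [1.1, -0.3, -0.1]
opening: 0.0941
```

```bash
python3 - <<'E'
from plan import *
g=c[:2]+R.from_euler('z',c[2]).apply([0,-.022,0])[:2]
P,Q=target(*g,.008,c[2],0);delta(P,Q)
import cv2
m=env.camera_model('wrist')
I=env.camera('wrist');cv2.imwrite(f'pics/w2.png',I[:,:,::-1])
L=np.array([(-40,-37.5,45),(40,-37.5,45),(40,37.5,2),(-40,37.5,2)])/1e3
print(projw(m,cpt(b,c,L)).round(1).tolist())
E
```

```text
t 2.6 pos [ 0.4449 -0.1925  0.0984] board [ -70.5 -121.6   70.5] open 0.0941 F [ 1.1 -0.3 -0.1]
 shift in cur tool (units) [ 2.08  0.22 -0.31] in target tool [ 2.08  0.23 -0.3 ] rot units [-0.29  0.04 -0.01]
[[188.1, 232.0], [295.6, 230.1], [289.0, 126.2], [193.1, 128.7]]
```

View pics/w2.png

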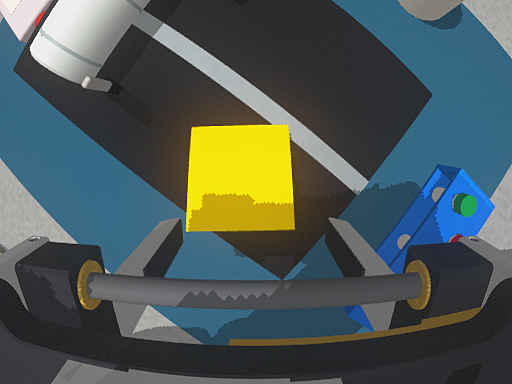

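The wrist picture matches the prediction to about 1 px: corners (187,231), (294,230), (288,125), (192,127). I'll centre and descend.

apply_moves --increments "1 0 0.22 -0.3 -0.3 0 0; 1 0.2 0.02 -0.05 0 0 0; 1 0.2 0 0 0 0 0; 1 0 0 0 0 0 0"

```text
time: 3.05
ee_pos: [0.4447, -0.1787, 0.0896]
tool_rot: [2.394, 1.47, 1.55]
wrist_force: [-0.3, 0.4, -1.2]
opening: 0.0937
```

```bash
python3 - <<'E'
from plan import *
g=c[:2]+R.from_euler('z',c[2]).apply([0,-.022,0])[:2]
P,Q=target(*g,.008,c[2],0);delta(P,Q)
E
```

```text
t 3.05 pos [ 0.4447 -0.1787  0.0896] board [ -70.2 -108.8   60.3] open 0.0937 F [-0.3  0.4 -1.2]
 shift in cur tool (units) [ 1.74 -0.06  0.01] in target tool [ 1.74 -0.05  0.03] rot units [ 0.03  0.1  -0.03]
```

apply_moves --increments "1 0.4 -0.05 0 0 0 0; 1 0.4 0 0 0 0 0; 1 0.4 0 0 0 0 0; 1 0.4 0 0 0 0 0; 1 0.15 0 0 0 0 0; 1 0 0 0 0 0 0"

```text
time: 3.65
ee_pos: [0.4434, -0.1741, 0.0319]
tool_rot: [2.402, 1.47, 1.558]
wrist_force: [-1.9, -1.9, 19.9]
opening: 0.094
```

```bash
python3 - <<'E'
from plan import *
g=c[:2]+R.from_euler('z',c[2]).apply([0,-.022,0])[:2]
P,Q=target(*g,.008,c[2],0);delta(P,Q)
E
```

```text
t 3.65 pos [ 0.4434 -0.1741  0.0319] board [ -71.2 -110.2    2.4] open 0.094 F [-1.9 -1.9 19.9]
 shift in cur tool (units) [-0.19  0.    0.01] in target tool [-0.19  0.    0.01] rot units [ 0.03  0.09 -0.03]
```

```bash
sed -i 's/^b=np.*/b=np.array([.50945,-.0609,.043,.0434])/' plan.py; sed -i 's/^c=.*/c=np.array([-.0536,-.0961,-.889])/' plan.py;
```

apply_moves --increments "1 -0.2 0 0 0 0 0; 1 0 0 0 0 0 0; 0 0 0 0 0 0 0; -1 0 0 0 0 0 0; -1 0 0 0 0 0 0; -1 0 0 0 0 0 0; -1 0 0 0 0 0 0"

```text
time: 4.35
ee_pos: [0.4435, -0.1746, 0.0376]
tool_rot: [2.405, 1.469, 1.561]
wrist_force: [-0.9, -0.1, 0.3]
opening: 0.0798
```

```bash
python3 - <<'E'
from plan import *
P,Q=target(.004,-.040,.006,.0);delta(P,Q)
import cv2
cv2.imwrite(f'pics/w3.png',env.camera('wrist')[:,:,::-1])
E
```

```text
t 4.35 pos [ 0.4435 -0.1746  0.0376] board [ -70.9 -110.7    6.2] open 0.0798 F [-0.9 -0.1  0.3]
 shift in cur tool (units) [ 0.01  3.42 -0.25] in target tool [0.01 2.36 2.5 ] rot units [-1.27e+01  9.00e-02  1.00e-02]
```

View pics/w3.png

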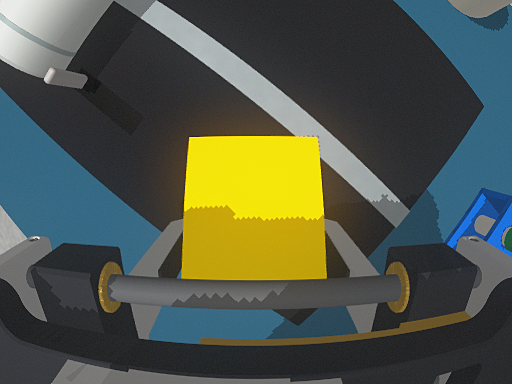

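apply_moves --increments "-1 0 0.7 -0.05 0 0 0; -1 0 0.7 -0.05 0 0 0; -1 0 0.7 -0.05 0 0 0; -1 0 0.7 -0.05 0 0 0; -1 0 0.6 -0.05 0 0 0; -1 0 0 0 -1 0 0; -1 0 0 0 -1 0 0; -1 0 0 0 -1 0 0; -1 0 0 0 -1 0 0; -1 0 0 0 -1 0 0; -1 0 0 0 -1 0 0; -1 0 0 0 -1 0 0; -1 0 0 0 -1 0 0; -1 0 0 0 -1 0 0; -1 0 0 0 -1 0 0; -1 0 0 0 -1 0 0; -1 0 0 0 0 0 0"

```text
time: 6.1
ee_pos: [0.5197, -0.1015, 0.0453]
tool_rot: [1.561, 1.471, 1.512]
wrist_force: [-1.9, -1.2, 0.4]
opening: 0.08
```

```bash
python3 - <<'E'
from plan import *
P,Q=target(.004,-.040,.006,.0);delta(P,Q)
import cv2
cv2.imwrite(f'pics/w4.png',env.camera('wrist')[:,:,::-1])
E
```

```text
t 6.1 pos [ 0.5197 -0.1015  0.0453] board [  8.5 -40.6   6.6] open 0.08 F [-1.9 -1.2  0.4]
 shift in cur tool (units) [ 0.02  0.01 -0.15] in target tool [ 0.02  0.02 -0.15] rot units [-1.32  0.15  0.08]
```

View pics/w4.png

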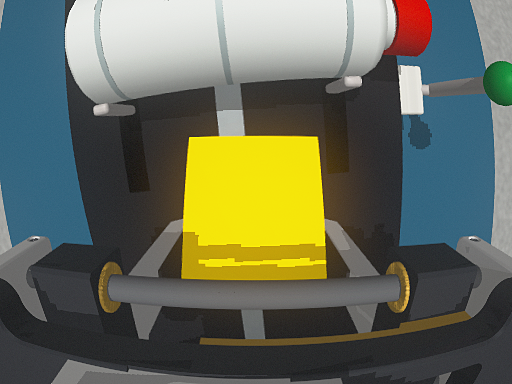

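apply_moves --increments "-1 0 0 0 -0.7 0 0; -1 0 0 -0.1 -0.6 0 0; -1 0 0 0 0 0 0; -1 0 0 0 0 0 0"

```text
time: 6.55
ee_pos: [0.5169, -0.1017, 0.0453]
tool_rot: [1.477, 1.471, 1.508]
wrist_force: [-0.1, -0.4, 1.3]
opening: 0.0799
```

```bash
python3 - <<'E'
from plan import *
P,Q=target(.004,-.040,.006,.0);delta(P,Q)
import cv2
m=env.camera_model('wrist')
I=env.camera('wrist');cv2.imwrite(f'pics/w5.png',cv2.resize(I[:260,:,::-1],None,fx=1.5,fy=1.5))
names={'ring0 top':(0,84,66),'ring0 low':(0,51,33),'fingL':(-66,47.5,40),'fingR':(66,47.5,40),'barrel end':(-75,84,66),'capend':(108,84,33),'knob':(145,47.5,68),'line low':(0,20,0),'edge':(-115,50,0),'edgeR':(115,20,0)}
for k,p in names.items(): print(k,(1.5*projw(m,bpt(b,np.array(p)/1e3))[0]).round(0))
for t in (-40,40): print((1.5*projw(m,bpt(b,np.array([4+t,-40+22+37.5,2])/1e3))[0]).round(0))
E
```

```text
t 6.55 pos [ 0.5169 -0.1017  0.0453] board [  5.6 -40.6   6.6] open 0.0799 F [-0.1 -0.4  1.3]
 shift in cur tool (units) [ 0.02  0.02 -0.06] in target tool [ 0.02  0.02 -0.05] rot units [-0.17  0.15  0.08]
ring0 top [354.  -9.]
ring0 low [359. 119.]
fingL [169. 141.]
fingR [554. 133.]
barrel end [111.  26.]
capend [640.  55.]
knob [770. 156.]
line low [363. 204.]
edge [115. 154.]
edgeR [615. 209.]
[277. 208.]
[469. 206.]
```

View pics/w5.png

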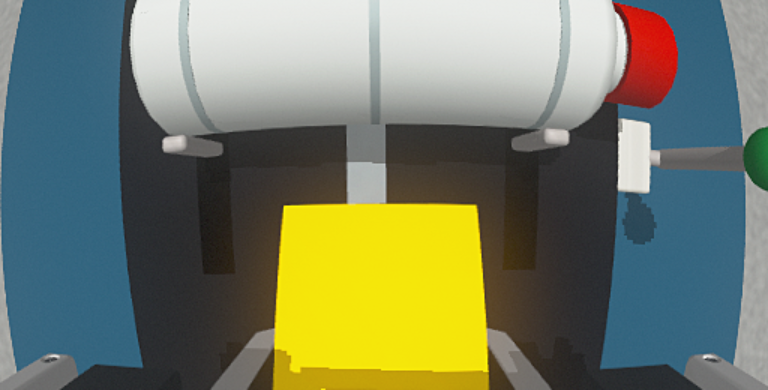

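apply_moves --increments "-1 0 0.2 0 -0.15 0 0; -1 0 0.2 0 0 0 0; -1 0 0.2 0 0 0 0; -1 0 0.2 0 0 0 0; -1 0 0.2 0 0 0 0; -1 0 0.2 0 0 0 0; -1 0 0 0 0 0 0; -1 0 0 0 0 0 0"

```text
time: 7.4
ee_pos: [0.5162, -0.0626, 0.0496]
tool_rot: [1.452, 1.472, 1.492]
wrist_force: [1.8, -3.7, 0.6]
opening: 0.08
```

```bash
python3 - <<'E'
from plan import *
P,Q=target(.005,.0095,.006,.0);delta(P,Q)
import cv2
I=env.camera('wrist');cv2.imwrite(f'pics/w6.png',cv2.resize(I[:260,:,::-1],None,fx=1.5,fy=1.5))
I=env.camera('side');cv2.imwrite(f'pics/s6.png',cv2.resize(I[150:270,190:340,::-1],None,fx=5,fy=5,interpolation=2))
E
```

```text
t 7.4 pos [ 0.5162 -0.0626  0.0496] board [ 6.7 -1.3  6.8] open 0.08 F [ 1.8 -3.7  0.6]
 shift in cur tool (units) [ 0.02  0.36 -0.06] in target tool [ 0.03  0.36 -0.06] rot units [-0.03  0.17  0.1 ]
```

View pics/w6.png

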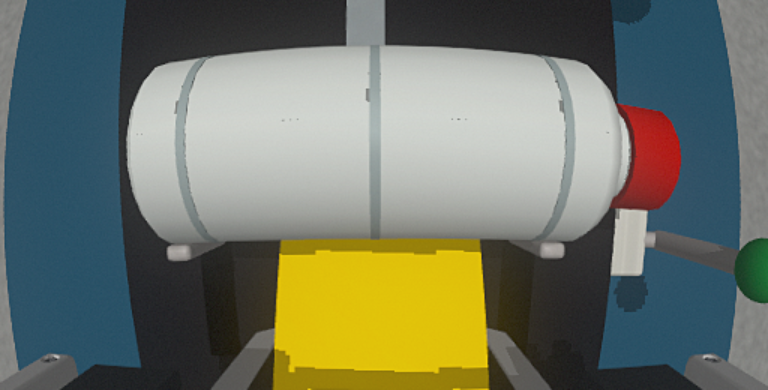

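View pics/s6.png

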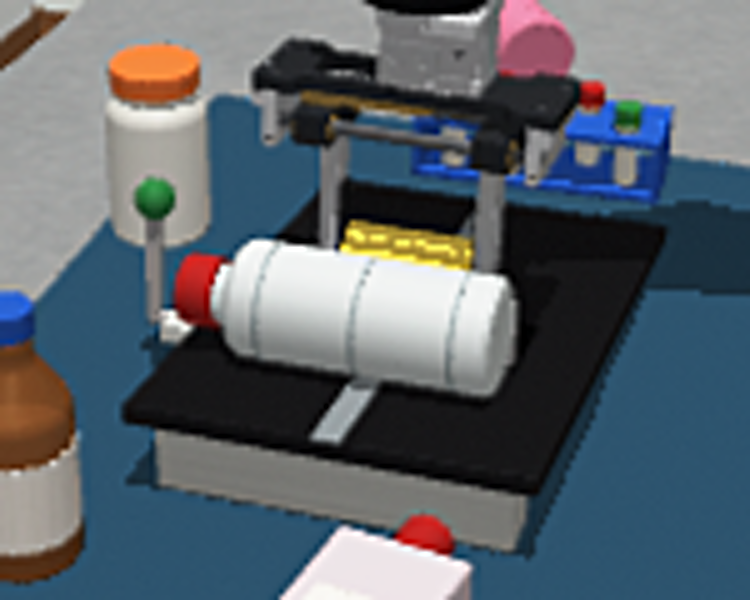

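apply_moves --increments "-1 0 0.1 -0.04 0 0 0; -1 0 0.1 0 0 0 0; -1 0 0.1 0 0 0 0; -1 0 0 0 0 0 0; -1 0 0 0 0 0 0"

```text
time: 8.0
ee_pos: [0.5147, -0.054, 0.0505]
tool_rot: [1.45, 1.472, 1.489]
wrist_force: [0.9, -3.6, 1.2]
opening: 0.0802
```

```bash
python3 - <<'E'
from plan import *
P,Q=target(.005,.0104,.006,.0);delta(P,Q)
import cv2
I=env.camera('wrist');cv2.imwrite(f'pics/w7.png',cv2.resize(I[:260,:,::-1],None,fx=1.5,fy=1.5))
I=env.camera('side');cv2.imwrite(f'pics/s7.png',cv2.resize(I[150:270,190:340,::-1],None,fx=5,fy=5,interpolation=2))
E
```

```text
t 8.0 pos [ 0.5147 -0.054   0.0505] board [5.5 7.4 6.8] open 0.0802 F [ 0.9 -3.6  1.2]
 shift in cur tool (units) [ 0.03  0.1  -0.02] in target tool [ 0.03  0.1  -0.02] rot units [-0.06  0.18  0.1 ]
```

View pics/w7.png

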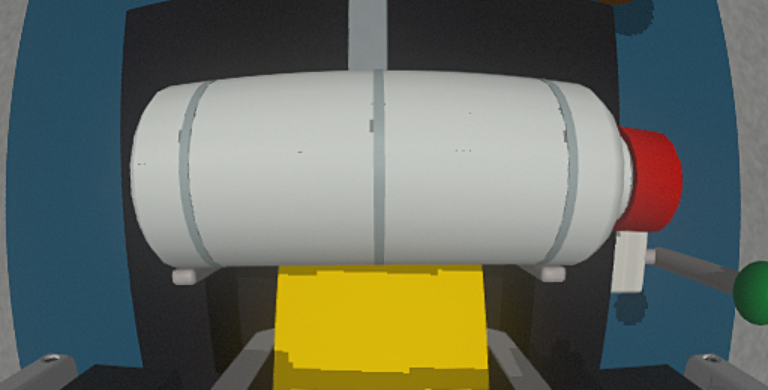

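View pics/s7.png

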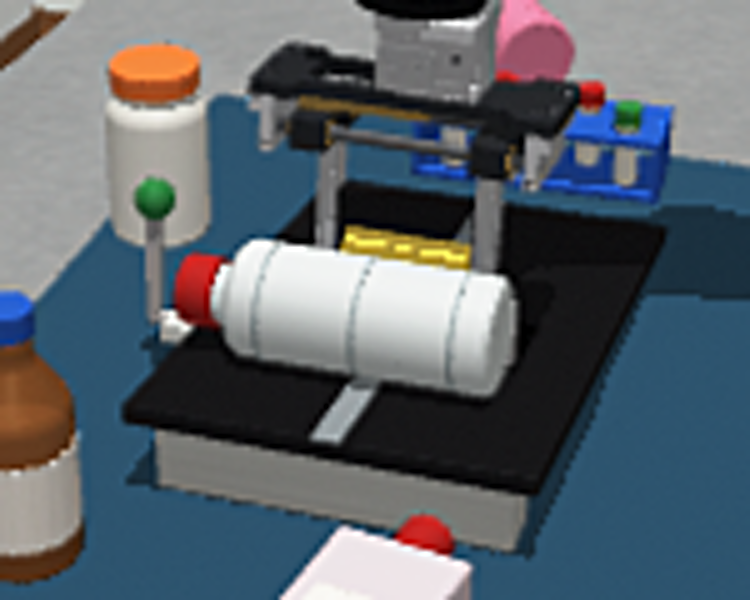

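apply_moves --increments "-1 0 0.05 0 0 0 0; -1 0 0.04 0 0 0 0; -1 0 0 0 0 0 0; -1 0 0 0 0 0 0"

```text
time: 8.5
ee_pos: [0.5145, -0.0518, 0.0508]
tool_rot: [1.452, 1.473, 1.49]
wrist_force: [1.6, -4.0, 1.4]
opening: 0.0799
```

```bash
cat > chk.py <<'E'
from plan import *
import cv2,sys
k=sys.argv[1]
I=env.camera('wrist');cv2.imwrite(f'pics/w{k}.png',cv2.resize(I[:260,:,::-1],None,fx=1.5,fy=1.5))
P,Q=target(.005,.0104,.006,.0);delta(P,Q)
s0=cv2.imread('pics/side0.png');
I=env.camera('side');J=I[:,:,::-1].copy();cv2.imwrite(f'pics/sf{k}.png',J)
cv2.imwrite(f'pics/s{k}.png',cv2.resize(J[150:270,190:340],None,fx=5,fy=5,interpolation=2))
# shift of roller uphill end region between start and now (side), sub-pixel
a=cv2.cvtColor(s0,6).astype(np.float32);d=cv2.cvtColor(J,6).astype(np.float32)
def ecc(sl,name):
    W=np.eye(2,3,dtype=np.float32)
    try:
        cc,W=cv2.findTransformECC(a[sl],d[sl],W,cv2.MOTION_TRANSLATION,(3,100,1e-4));print(name,cc.round(3),W[:,2].round(2))
    except Exception as e: print(name,'fail')
ecc(np.s_[200:234,228:300],'roller'); ecc(np.s_[225:262,210:232],'board ref')
E
python3 chk.py 8
```

```text
t 8.55 pos [ 0.5145 -0.0518  0.0508] board [5.4 9.6 6.8] open 0.0799 F [ 1.2 -4.   1.2]
 shift in cur tool (units) [ 0.03  0.03 -0.02] in target tool [ 0.03  0.03 -0.01] rot units [-0.07  0.17  0.11]
roller fail
board ref fail
```

View pics/w8.png

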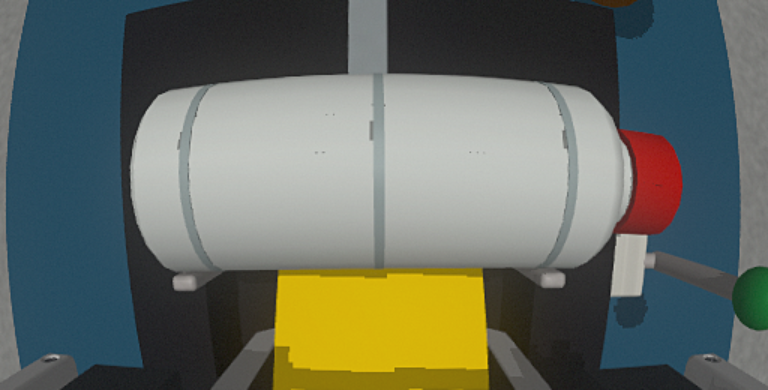

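apply_moves --increments "-1 0 0.04 0 0 0 0; -1 0 0.03 0 0 0 0; -1 0 0 0 0 0 0; -1 0 0 0 0 0 0"

```text
time: 9.0
ee_pos: [0.5144, -0.0503, 0.0509]
tool_rot: [1.452, 1.473, 1.489]
wrist_force: [0.6, -3.5, 0.9]
opening: 0.0796
```

```bash
sed -i "s/a\[sl\],d\[sl\],W,cv2.MOTION_TRANSLATION,(3,100,1e-4))/np.ascontiguousarray(a[sl]),np.ascontiguousarray(d[sl]),W,cv2.MOTION_TRANSLATION,(3,100,1e-4),None,5)/; s/print(name,'fail')/print(name,e)/; s/cc.round(3)/round(cc,3)/" chk.py; python3 chk.py 9
python3 - <<'E'
import cv2,numpy as np
a=cv2.cvtColor(cv2.imread('pics/side0.png'),6).astype(float)
for k in('8','9'):
    d=cv2.cvtColor(cv2.imread(f'pics/sf{k}.png'),6).astype(float)
    dd=np.abs(a-d);print(k,dd[195:232,240:292].mean(),dd[235:260,215:235].mean())
    p,_=cv2.phaseCorrelate(a[195:232,228:300].copy(),d[195:232,228:300].copy());print(p)
E
```

```text
t 9.05 pos [ 0.5144 -0.0504  0.0509] board [ 5.4 11.1  6.8] open 0.0799 F [ 0.3 -3.1  1.4]
 shift in cur tool (units) [ 0.03 -0.02 -0.01] in target tool [ 0.03 -0.02 -0.01] rot units [-0.08  0.17  0.12]
roller 0.893 [-0.83  0.79]
board ref 1.0 [-0.01  0.  ]
8 20.03898128898129 3.22
(0.5684270257651747, 0.07845494704136158)
9 22.397089397089395 3.184
(0.3975244579559245, -0.026657563645461124)
```

View pics/w9.png

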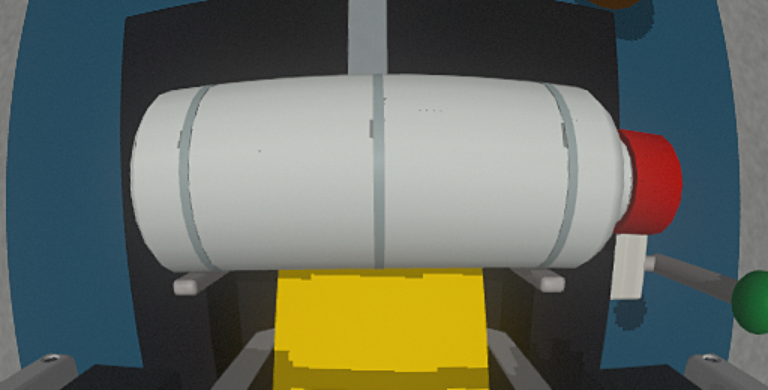

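apply_moves --increments "-0.4 0 0 0 0 0 0; 1 0 0 0 0 0 0; 1 0 0 0 0 0 0; 1 0 0 0 0 0 0; 1 0 0 0 0 0 0"

```text
time: 9.6
ee_pos: [0.5138, -0.0489, 0.0506]
tool_rot: [1.465, 1.472, 1.503]
wrist_force: [0.9, -0.5, -1.0]
opening: 0.094
```

```bash
python3 chk.py 10
```

```text
t 9.65 pos [ 0.5138 -0.049   0.0506] board [ 4.8 12.5  6.3] open 0.0942 F [ 0.3  0.7 -0.8]
 shift in cur tool (units) [ 0.01 -0.07  0.01] in target tool [ 0.01 -0.07  0.01] rot units [-0.06  0.16  0.1 ]
roller 0.897 [-0.78  0.62]
board ref 1.0 [-0. -0.]
```

View pics/w10.png

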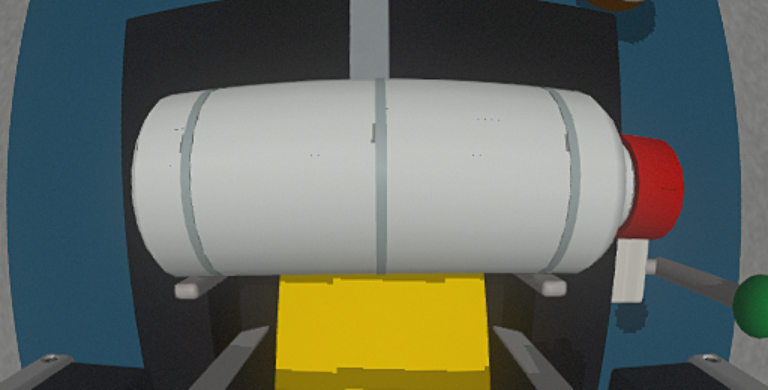

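apply_moves --increments "1 -0.3 0 0 0 0 0; 1 -0.7 0 0 0 0 0; 1 -1 0 0 0 0 0; 1 -1 0 0 0 0 0; 1 -1 0 0 0 0 0; 0 -1 0 0 0 0 0; -1 0 0 0 0 0 0; -1 0 0 0 0 0 0"

```text
time: 10.5
ee_pos: [0.512, -0.0637, 0.2096]
tool_rot: [1.46, 1.472, 1.5]
wrist_force: [-0.0, 0.0, -0.2]
opening: 0.0736
```

```bash
sed -i 's/^P,Q=.*/P,Q=target(.150,.085,.15,0.);delta(P,Q)/' chk.py; python3 chk.py 11
```

```text
t 10.55 pos [ 0.5122 -0.0636  0.2097] board [  2.6  14.6 166.1] open 0.0694 F [ 1.4 -0.   0.5]
 shift in cur tool (units) [0.58 2.36 4.9 ] in target tool [0.54 2.35 4.91] rot units [-0.04  0.16  0.09]
roller 0.867 [-0.82  1.1 ]
board ref 1.0 [ 0. -0.]
```

View pics/w11.png

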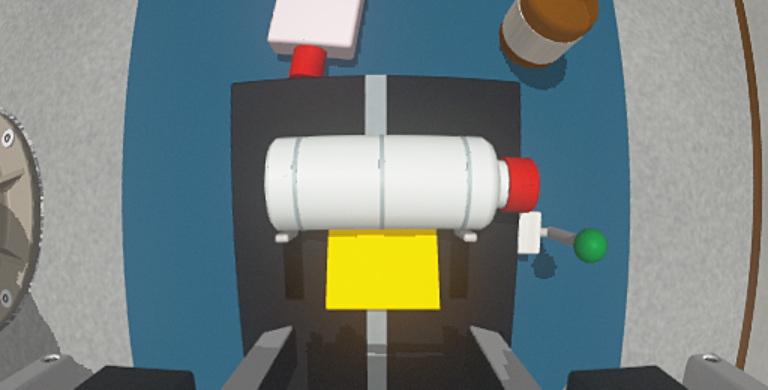

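View pics/s11.png

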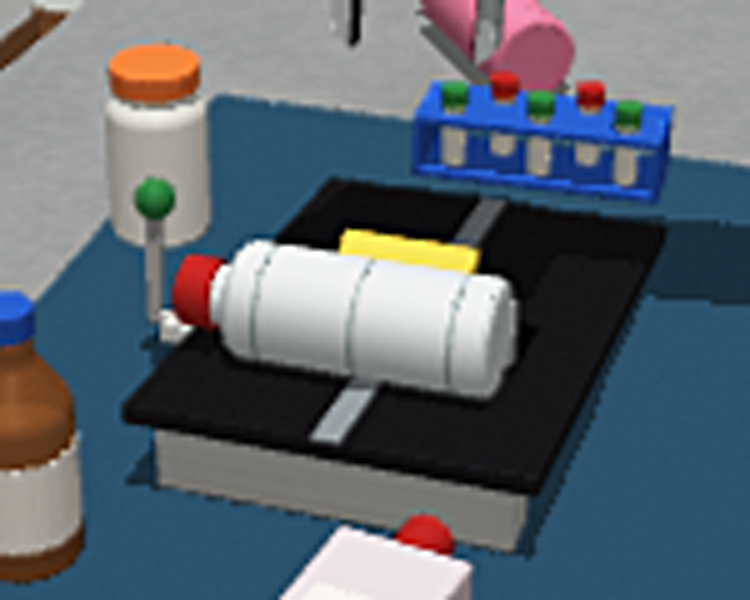

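Chock is square and centred: its mid is at about 382 px and the roller's middle ring at 381 px. Next is the lever.

apply_moves --increments "-1 0 0.4 0.8 0 0 0; -1 0 0.4 0.8 0 0 0; -1 0 0.4 0.8 0 0 0; -1 0 0.4 0.8 0 0 0; -1 0 0.4 0.8 0 0 0; -1 0 0.35 0.8 0 0 0; -1 0 0 0 0 0 0; -1 0 0 0 0 0 0"

```text
time: 11.4
ee_pos: [0.6534, 0.0159, 0.2071]
tool_rot: [1.618, 1.47, 1.657]
wrist_force: [-0.8, -0.5, -0.2]
opening: 0.0018
```

```bash
sed -i 's/^P,Q=.*/P,Q=target(.150,.085,.06,0.);delta(P,Q)/' chk.py; python3 chk.py 12; python3 - <<'E'
from plan import *
m=env.camera_model('wrist');print(1.5*projw(m,bpt(b,np.array([(145,47.5,68),(108,84,33)])/1e3)))
E
```

```text
t 11.45 pos [0.6532 0.0158 0.2072] board [147.   87.2 155.9] open 0.0008 F [-1.6 -1.2 -0. ]
 shift in cur tool (units) [ 3.2  -0.06  0.12] in target tool [ 3.2  -0.07  0.1 ] rot units [-0.06 -0.06  0.05]
roller 0.874 [-0.77  1.1 ]
board ref 1.0 [0.   0.01]
[[377.18793136 355.0488453 ]
 [324.59554068 287.57157077]]
```

View pics/w12.png

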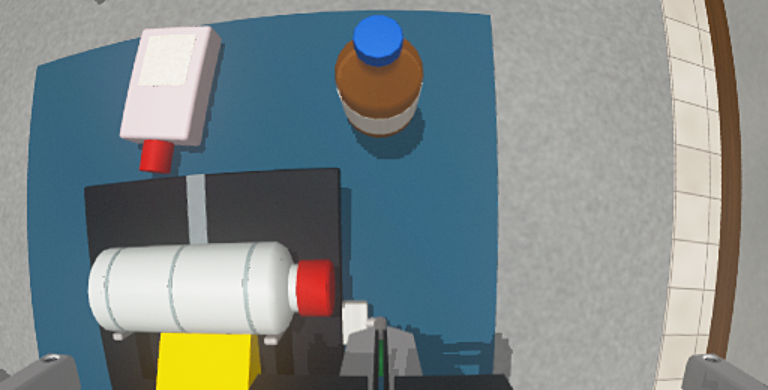

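View pics/sf12.png

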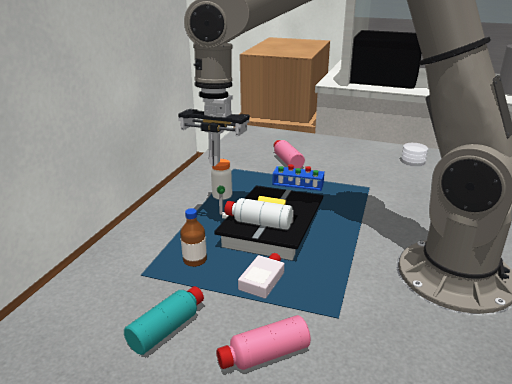

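apply_moves --increments "-1 0.6 0 0.12 0 0 0; -1 0.8 0 0 0 0 0; -1 0.8 0 0 0 0 0; -1 0.7 0 0 0 0 0; -1 0.2 0 0 0 0 0; -1 0 0 0 0 0 0; -1 0 0 0 0 0 0"

```text
time: 12.2
ee_pos: [0.6531, 0.021, 0.1098]
tool_rot: [1.621, 1.472, 1.656]
wrist_force: [-0.7, -0.7, 0.6]
opening: 0.0003
```

```bash
sed -i 's/^P,Q=.*/P,Q=target(.148,.065,.06,0.);delta(P,Q)/' chk.py; python3 chk.py 13;python3 - <<'E'
import cv2
cv2.imwrite('pics/s13c.png',cv2.resize(cv2.imread('pics/sf13.png')[110:260,170:300],None,fx=4,fy=4,interpolation=2))
E
```

```text
t 12.25 pos [0.6533 0.021  0.11  ] board [147.2  82.1  58.8] open 0.0003 F [-0.5  0.3 -0.4]
 shift in cur tool (units) [-0.04 -0.57  0.03] in target tool [-0.04 -0.57  0.03] rot units [-0.12 -0.05  0.09]
roller 0.873 [-0.79  1.19]
board ref 0.997 [-0.08 -0.03]
```

View pics/s13c.png

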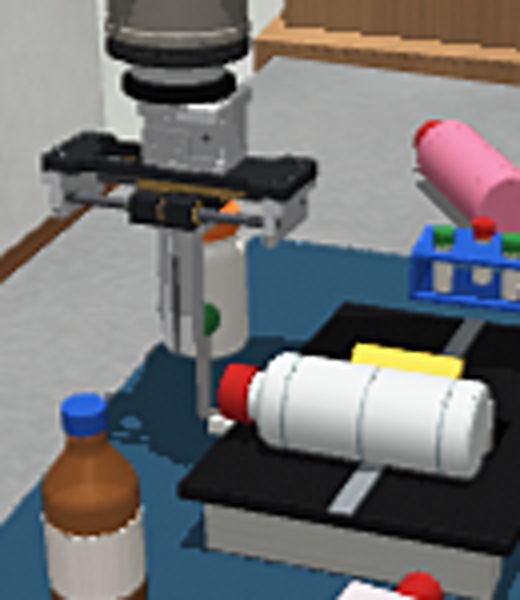

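View pics/w13.png

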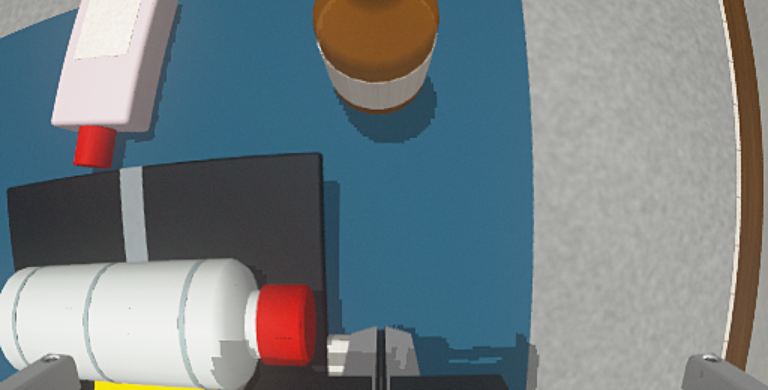

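apply_moves --increments "-1 0.25 0 0 0 0 0; -1 0.25 0 0 0 0 0; -1 0 -0.2 0 0 0 0; -1 0 -0.2 0 0 0 0; -1 0 -0.2 0 0 0 0; -1 0 -0.25 0 0 0 0; -1 0.03 -0.25 0 0 0 0; -1 0.05 -0.25 0 0 0 0; -1 0 0 0 0 0 0"

```text
time: 13.2
ee_pos: [0.6562, -0.0217, 0.0894]
tool_rot: [1.576, 1.473, 1.61]
wrist_force: [-0.3, -0.2, 0.2]
opening: 0.0003
```

```bash
sed -i 's/^P,Q=.*/P,Q=target(.148,.031,.038,0.);delta(P,Q)/' chk.py; python3 chk.py 14;python3 - <<'E'
import cv2
cv2.imwrite('pics/s14c.png',cv2.resize(cv2.imread('pics/sf14.png')[110:260,170:300],None,fx=4,fy=4,interpolation=2))
E
```

```text
t 13.25 pos [ 0.6563 -0.0211  0.0895] board [148.4  38.1  42.8] open 0.0006 F [-0.5  1.2 -0.3]
 shift in cur tool (units) [ 0.16 -0.23 -0.01] in target tool [ 0.16 -0.24 -0.01] rot units [-0.13  0.01  0.09]
roller 0.873 [-0.58  1.21]
board ref 1.0 [0.01 0.01]
```

View pics/s14c.png

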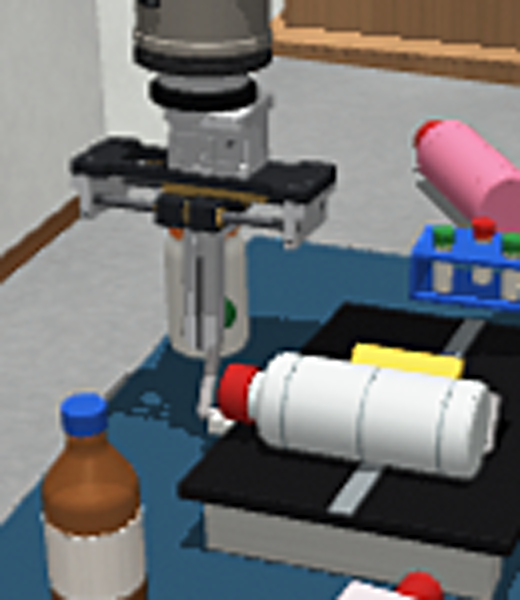

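apply_moves --increments "-1 0.16 -0.23 0 0 0 0; -1 0.2 -0.25 0 0 0 0; -1 0.22 -0.25 0 0 0 0; -1 0.22 -0.12 0 0 0 0; -1 0 0 0 0 0 0; -1 0 0 0 0 0 0"

```text
time: 13.9
ee_pos: [0.6572, -0.045, 0.0606]
tool_rot: [1.573, 1.472, 1.609]
wrist_force: [1.4, 0.8, 1.4]
opening: 0.0005
```

```bash
sed -i 's/^P,Q=.*/P,Q=target(.148,.0075,.009,0.);delta(P,Q)/' chk.py; python3 chk.py 15;python3 - <<'E'
import cv2
cv2.imwrite('pics/s15c.png',cv2.resize(cv2.imread('pics/sf15.png')[110:260,170:300],None,fx=4,fy=4,interpolation=2))
E
```

```text
t 13.95 pos [ 0.6571 -0.045   0.0606] board [148.2  11.2  16.5] open 0.0001 F [0.2 0.1 0.5]
 shift in cur tool (units) [ 0.25 -0.12 -0.01] in target tool [ 0.25 -0.12 -0.01] rot units [-0.11  0.01  0.09]
roller 0.86 [-0.45  0.98]
board ref 1.0 [0.   0.01]
```

View pics/s15c.png

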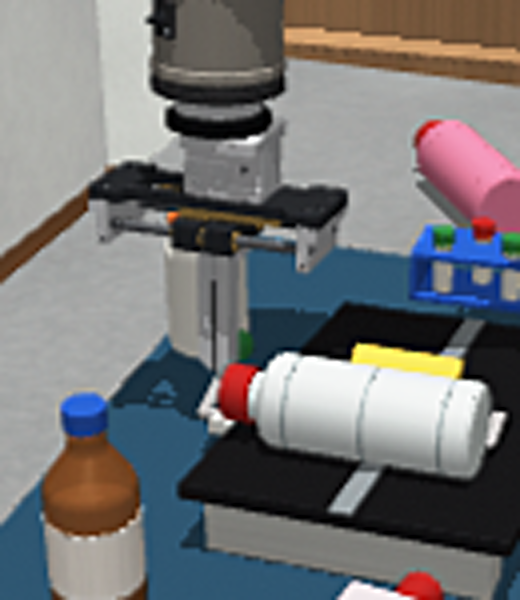

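View pics/w15.png

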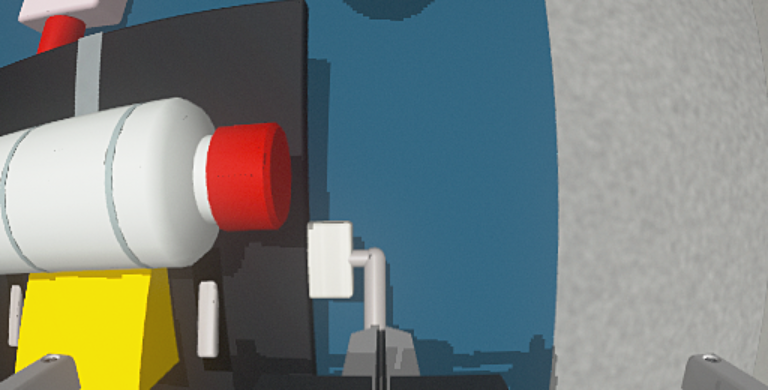

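apply_moves --increments "-1 0.15 -0.08 0 0 0 0; -1 0.12 -0.04 0 0 0 0; -1 0 0 0 0 0 0; -1 0 0 0 0 0 0"

```text
time: 14.4
ee_pos: [0.6575, -0.0473, 0.0522]
tool_rot: [1.566, 1.472, 1.603]
wrist_force: [-0.2, 0.6, 1.1]
opening: 0.0003
```

```bash
python3 chk.py 16
```

```text
t 14.45 pos [ 0.6575 -0.0473  0.0522] board [148.5   8.1   8.4] open 0.0005 F [1.4 0.7 1. ]
 shift in cur tool (units) [-0.02 -0.02 -0.02] in target tool [-0.02 -0.02 -0.02] rot units [-0.09  0.02  0.09]
roller 0.863 [-0.63  1.01]
board ref 1.0 [0. 0.]
```

View pics/w16.png

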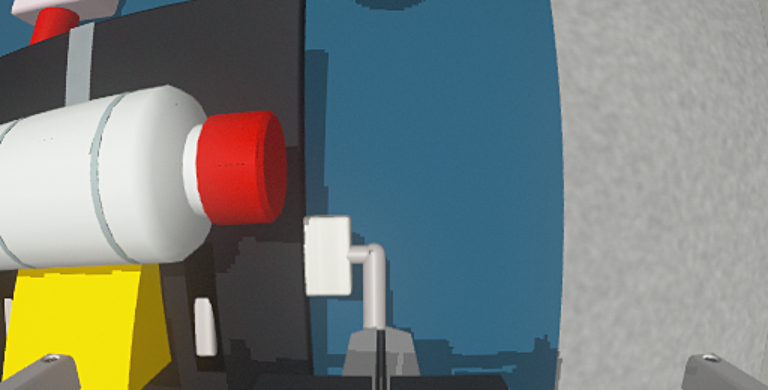

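apply_moves --increments "-1 0.12 0 0 0 0 0; -1 0.05 0 0 0 0 0; -1 0 0 0 0 0 0; -1 -0.4 0 0 0 0 0; -1 -0.8 0 0 0 0 0; -1 -1 0 0 0 0 0; -1 -1 0 0 0 0 0; -1 -1 0 0 0 0 0; -1 -0.5 0 0 0 0 0; -1 0 -0.7 0 0 0 0; -1 0 -0.7 0 0 0 0; -1 0 -0.7 0 0 0 0; -1 0 0 0 0 0 0; -1 0 0 0 0 0 0"

```text
time: 15.9
ee_pos: [0.6605, -0.1242, 0.1969]
tool_rot: [1.513, 1.472, 1.553]
wrist_force: [-0.4, 0.5, -0.6]
opening: 0.0008
```

```bash
python3 chk.py 17;python3 - <<'E'
import cv2
from plan import *
I=env.camera('top')[140:265,190:340,::-1];cv2.imwrite('pics/t17.png',cv2.resize(I,None,fx=5,fy=5,interpolation=2)[:600])
E
```

```text
t 15.95 pos [ 0.6605 -0.1245  0.1969] board [148.2 -53.6 160.3] open -0.0001 F [ 0.3 -0.2 -0.9]
 shift in cur tool (units) [ 5.03  2.07 -0.04] in target tool [ 5.04  2.04 -0.01] rot units [-0.04  0.09  0.1 ]
roller 0.874 [-0.9   1.03]
board ref 1.0 [-0.01 -0.01]
```

View pics/w17.png

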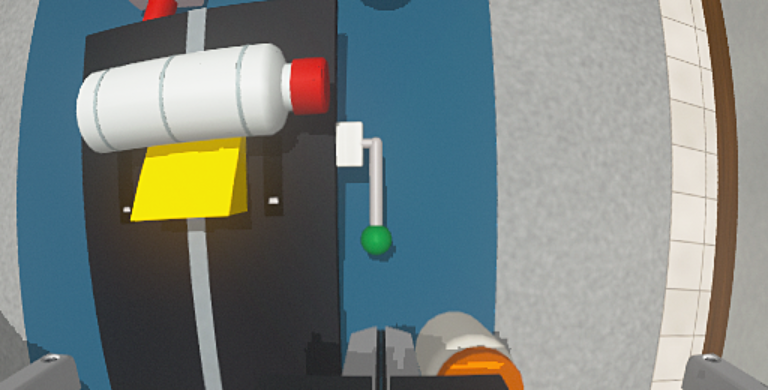

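View pics/s17.png

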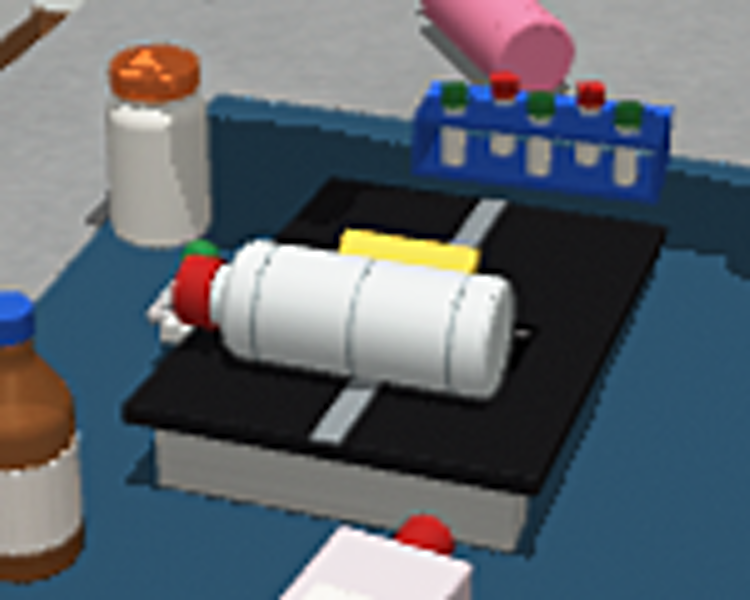

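View pics/t17.png

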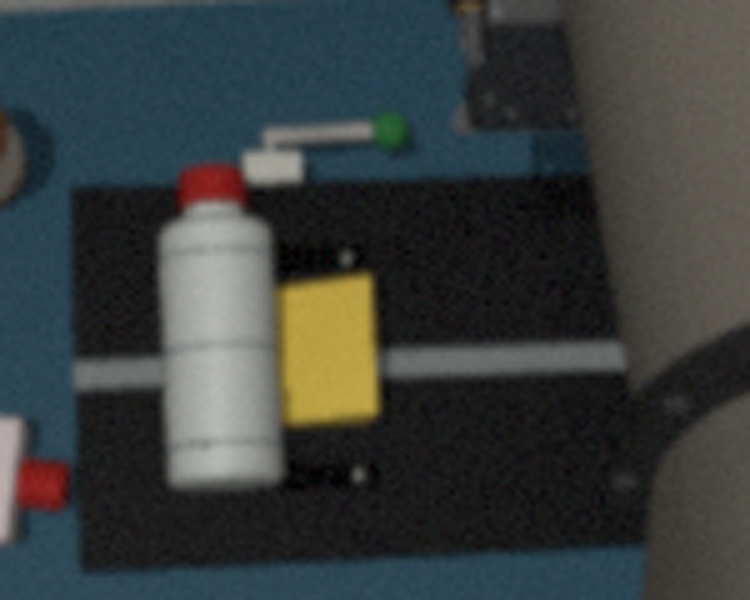

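```bash
python3 - <<'E'
from plan import *
m=env.camera_model('wrist')
for t in(1.1,1.2,1.3,1.4,1.5):
    p=np.array([(145,47.5-74*np.sin(t),-6+74*np.cos(t))])/1e3
    print(t,(1.5*projw(m,bpt(b,p))[0]).round(0),((proj('top',bpt(b,p))-TO+.5)*5-.5)[0].round(0),((proj('side',bpt(b,p))-SO+.5)*5-.5)[0].round(0))
def P(n):return
# chock fit from wrist (1.5x) corners
L=np.array([(-40,-37.5,45),(40,-37.5,45),(40,37.5,2),(-40,37.5,2)])/1e3
px=np.array([(131,221),(229,216),(241,137),(150,147)])/1.5
f=lambda v:(projw(m,cpt(b,[v[0]/1e3,v[1]/1e3,v[2]],L))-px).ravel()
r=least_squares(f,[5,34,0]);print(r.x,r.fun.round(1))
# roller prediction
for y in(82,84,86): 
  q=bpt(b,np.array([(6,y,66),(6,y,0)])/1e3);print(y,((proj('top',bpt(b,np.array([(6,y-33,33),(6,y+33,33)])/1e3))-TO+.5)*5-.5).round(0).tolist())
E
```

```text
1.1 [374. 232.] [382. 119.] [197. 222.]
1.2 [374. 235.] [385. 122.] [199. 230.]
1.3 [374. 237.] [387. 126.] [200. 239.]
1.4 [374. 238.] [388. 129.] [201. 249.]
1.5 [374. 238.] [388. 132.] [202. 260.]
[ 4.46803482 26.63512388  0.03141758] [-0.5  8.2 -0.5  6.  -0.  -8.9  0.3 -7. ]
82 [[282.0, 349.0], [167.0, 353.0]]
84 [[278.0, 349.0], [164.0, 353.0]]
86 [[275.0, 349.0], [161.0, 353.0]]
```

```bash
python3 -c "
from workcell import env
print(env.hand_in()); print(env.observe()['time'])"
```

```text
the job is handed in; nothing more can be done
None
the job is handed in; nothing more can be done
```

I pushed the chock into place under the bottle, then folded the gate by its lever. The job was handed in at about 16 s on the robot's clock, with no verdict reported.

**What I did:** I gripped the chock by its sides and slid it flat along the board. I turned it square to the bottle and pushed until the bottle began to move with it, about 2 mm off the gate. After letting go, I pushed the gate lever down with the shut fingers.

**Last checks, from the camera images:**
- **Gate:** the knob's position in the top and side views puts it at about 1.4 rad, past the 1.15 needed.
- **Bottle:** it lies still against the chock alone, about 2 mm uphill of where it started.
- **Chock:** it is within about 2 mm of the bottle's middle and square to it within about 2 degrees.
- **Bystanders:** the amber bottle, white jar, flask and rack look unmoved by eye; I did not measure them.

**What failed or disagreed:**
- On the way down to grip the chock, the fingers touched the board with about 20 N. My first board height was about 2 mm too low, and I corrected it.
- The last wrist-camera fit of the chock gave a poor position along the slope, because its toe is hidden under the bottle. I did not use that value, so the contact there rests on the bottle staying put with the gate down.

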